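# Find and punch the balance point of a fused busbar

### The job

This busbar will hang from one hook in the plating line, so punch-mark its balance point: slide it along its guide over the fulcrum edge until it only just tips by itself onto the tip stop, and let go of it. Then press the red lever ball down gently, stopping short of its end stop, to punch the mark, and let the lever come back up. Leave the bar just tipped on the edge, and the loose parts where they are.

Things in the scene. Friction and masses are not known exactly. Their poses are not given: they have to be found in the camera images.
- press: Grey lever press on a 190 x 460 mm aluminium base that also carries rail, edge and tip stop; fixed, stands elsewhere each time. Origin: bench top straight below the fulcrum edge's middle. x away from the robot (column at x 70 to 120 mm, 240 mm high), y left along the bar's path, z up. Slide the bar towards -y. Parts over the bar lie within 24 mm of y = 0, from 80 mm up.
- rail: Dark steel guide rail under the bar's holder end, fixed on the press (same origin and axes): flat top 50 mm high, y = 40 to 235 mm, 42 mm wide, with cheeks 4 mm high that guide the bar's sides (2 mm play).
- blade: Steel fulcrum blade, fixed on the press (same origin and axes): a rounded edge (radius 3 mm) along x at y = 0, its crest 50 mm high, level with the rail's top; two 8 mm guide posts at x = +-18.5 mm, 64 mm high.
- edge (a point): Middle of the crest of the fulcrum edge, 50 mm above the bench.
- tip_stop: Tip stop, fixed on the press (same origin and axes): a 10 mm dowel along x at y = -150 mm, its top 38 mm high, 12 mm below the edge. A bar that has tipped over the edge rests on it, tilted about 0.08 rad, bare end low. The less it bears on the stop, the nearer its balance point is to the edge.
- stop_top (a point): Top of the tip stop's dowel, at mid length.
- bar: Copper busbar 25 (x) x 360 (y) x 6 mm, 0.48 kg, a closed fuse holder fixed on its +y end; lies level in the guide, its bare -y end 100 to 150 mm past the edge. Origin: centre of its underside. With the unseen fuse its balance point is at y = 30 to 66 mm; it tips once that has just passed the edge. A hand on it or pushing it holds it by friction: let go to see whether it tips.
- holder: Closed grey polycarbonate fuse holder on the bar, fixed to it (same origin and axes as the bar): 34 mm wide, 70 mm long (y = 110 to 180 mm, flush with the bar's end), 6 to 44 mm above the bar's underside; push its end face or grip its sides. The fuse inside is unseen: it weighs 0.125 to 0.40 kg in all.
- lever (a joint): Angle of the hand lever, rad: 0 raised (rest), grows as the ball is pressed down; end stop 0.38. Pivot at x = 100 mm, 215 mm high in the press frame, ball centre 220 mm from it, 0.25 rad above level at rest. A spring returns it. The ram comes down 99 mm per rad: the punch meets the bar at about 0.24 rad.
- knob (a point): Centre of the round red ball (diameter 38 mm) at the lever's end, on the robot's side, about 270 mm high at rest; it goes down 53 mm, and 6 mm towards the robot, before the punch meets the bar. Free travel takes about 2 to 3.5 N at the ball; beyond that each newton puts about 2.1 N on the punch.
- punch: Steel punch at the foot of the ram, sprung (5 N preload, then 2 N per mm), coming straight down on the bar over the edge. A mark needs at least 8 N; more than 25 N spoils it, and driving the lever to its end stop does that. Origin: bench level under the edge at rest; axes as the press.
- punch_tip (a point): Tip of the punch (4 mm across), 80 mm above the bench at rest, 24 mm above the bar's top, 1 mm to the tip stop's side of the edge.
- spare_holder: Loose open grey holder 34 x 70 x 24 mm, a bystander. Origin: centre of its underside.
- clip_a: Loose brass contact clip, U-shaped, 16 x 32 x 24 mm, a bystander. Origin: under its U.
- clip_b: Another such brass contact clip, a bystander.
- fuse: Loose ceramic fuse with knife blades, 26 x 86 x 26 mm, a bystander. Origin: centre of its underside.

How it is judged:
By the outcome, as a careful person would: the job done as asked, in the order asked, and still so for the second after the job is handed in, with the robot touching nothing.
It also fails if it takes over 72 s, if anything falls off the work surface, if the arm or the gripper's body presses on something with over 40 N, if the wrist force passes 120 N, or if a joint passes its speed limit or range.

### The arm

A 6-joint arm with a two-finger parallel gripper is mounted at the origin on the work surface. World frame = base frame: x ahead of the robot, y to its left, z up, the work surface at z = 0. Lengths are in m, angles in rad, forces in N, time in s.
With the tool pointing down it reaches from about 0.275 to 0.825 m from the base axis. Payload 5.2 kg.
Tool frame: the origin (TCP) lies at the very end of the fingers, on their centre line; the grasp point (between the pads) lies 19 mm behind it; z points along the fingers, y is the direction in which the jaws open and shut (so a half turn about z gives the same grasp; the last joint's range is limited). The gripper opens to 93 mm and grips with 3 to 60 N. Pads are 15 mm wide; open, the fingers measure 128 mm over their backs; the gripper's body (75 mm by 188 mm) begins 65 mm behind the grasp point.
Start: joints at [-1.445, 0.259, 1.535, -0, 1.348, -0.203], TCP at [0.178, -0.521, 0.219] pointing down, gripper open.
Joint ranges: [-3.14, 3.14], [-0.91, 2.08], [0.19, 2.58], [-1.22, 4.36], [0.22, 2.71], [-3.12, 3.12]. Speed limits (rad/s): [2.57, 2.57, 3.14, 3.14, 3.14, 3.14].

### API

Orientations are given as a unit quaternion [w, x, y, z].
In Python, from bench import robot, eyes, hand_in gives the robot as it stands. The module is installed in compiled form; this text tells all that it offers.
- The arm moves only by the shell command python3 -m creep 'ROWS' [FORCE]. ROWS is JSON, a list of rows, each a list of 7 numbers: the finger opening in mm, from 0 to 93, then the shift along the world's x, y, z in units of 40 mm (1.0 is 40 mm), then the turn, a rotation vector about the world's x, y, z in degrees. In form: [[claw, dx, dy, dz, wx, wy, wz], ...]. A call has 1 to 5 rows; each row shifts and turns the pose as measured when the row begins; what a row does not reach is not made up. A row lasts 1/8 s, in which the tool goes at most 62.5 mm and 10.7 degrees, less where a joint would pass 70% of its speed; a pose out of reach is approached as far as the arm can. A call is refused whole if a number of a shift passes 1 or a number of a turn 10.7, either way. A call with a gripper value outside its range is refused whole. The fingers move at their own pace and stop on an object; FORCE is the grip in N (left out, the last holds). Time passes only in rows, so rows that do not move let the fingers close. It gives the time, the measured TCP pose, the force and the opening at its end, in the units of the state.
- robot.read_state(): the state, without advancing time (a new reading comes with each control period).
- eyes.camera(name): name is "scene" or "side" or "wrist"; returns the picture (400x640x3 uint8, red, green, blue); there is no depth.
- eyes.calibration(name): a dict with "intrinsics" (3x3 intrinsics, pixels), "position" and "attitude" of the camera in the world; the wrist camera has in their place "tool_from_camera" (4x4, takes a point from camera to tool coordinates, whose origin is the TCP and whose axes are the flange's). Camera axes: x right, y up, looking along -z (the intrinsics and any distortion apply to the point x, -y, -z); pixel columns grow to the right and rows downward; lengths in m; the calibration is good to about 2 mm. A picture is of the moment at which its call begins: read the wrist's pose just before it. calibration takes no time and is no camera call.
- hand_in(): hands the job in, once; it reports no verdict.
The state is a dict: "t": time; "joint_pos": joint angles; "joint_velocities": joint speeds; "joint_torque": joint torques, N m; "tool_pos": TCP position; "tcp_rot": TCP orientation; "force": force on the tool from outside, world axes, zero at the start; "moment": the same for the moment, N m; "finger_gap": finger opening in m.
Only numpy, scipy, OpenCV 4.12 (cv2) and the standard library are available. Lean on these libraries where they do the work, as an engineer would, in place of code of your own. Each camera call takes 0.05 s, during which the arm holds its last target. There are 200 camera calls.

## Working session

There is one attempt and no reset: what is moved stays moved. The work goes in short steps, Python scripts to look and compute and a shell command to move; the robot and the scene stay as the last step left them, time stands still between calls to the robot, and variables do not carry over. Pictures are saved under pics/ and viewed, about 8 in all and at most 12, crops included, and the job is handed in when it is done.

```bash
mkdir -p pics; cat > h.py <<'E'
import numpy as np,cv2
from bench import robot,eyes,hand_in
from scipy.spatial.transform import Rotation as R
def q(a): a=np.array(a,float); return R.from_quat([a[1],a[2],a[3],a[0]]) if a.size==4 else R.from_matrix(a)
def snap(n,f=None):
    s=robot.read_state(); im=eyes.camera(n)
    if f: cv2.imwrite('pics/'+f,cv2.cvtColor(im,cv2.COLOR_RGB2BGR))
    return s,im
def cam(n,s=None):
    c=eyes.calibration(n); K=np.array(c['intrinsics'])
    if 'position' in c: return K,np.array(c['position']),q(c['attitude']).as_matrix()
    T=np.array(c['tool_from_camera']); Rt=q(s['tcp_rot']).as_matrix()
    return K,np.array(s['tool_pos'])+Rt@T[:3,3],Rt@T[:3,:3]
def ray(n,uv,s=None):
    K,p,A=cam(n,s); d=np.linalg.inv(K)@[uv[0],uv[1],1]; d=A@(d*[1,-1,-1]); return p,d/np.linalg.norm(d)
def onz(n,uv,z,s=None):
    p,d=ray(n,uv,s); return p+d*(z-p[2])/d[2]
def tri(r1,r2):
    (p,d),(p2,e)=r1,r2; t=np.linalg.lstsq(np.c_[d,-e],p2-p,rcond=None)[0]
    a,b=p+t[0]*d,p2+t[1]*e; return (a+b)/2,np.linalg.norm(a-b)
def proj(n,P,s=None):
    K,p,A=cam(n,s); c=(A.T@(np.array(P)-p))*[1,-1,-1]; u=K@c; return u[:2]/u[2]
E
python3 - <<'E'
from h import *
for n in('scene','side','wrist'):
    snap(n,n+'0.png'); print(n,{k:np.round(v,3).tolist() if not isinstance(v,str) else v for k,v in eyes.calibration(n).items()})
a=[cv2.imread(f'pics/{n}0.png') for n in('scene','side')]
print(robot.read_state())
E
```

```text
scene {'intrinsics': [[458.185, 0.0, 318.045], [0.0, 458.185, 206.098], [0.0, 0.0, 1.0]], 'position': [1.057, 0.111, 1.165], 'attitude': [0.602, 0.161, 0.199, 0.757]}
side {'intrinsics': [[385.551, 0.0, 315.996], [0.0, 385.551, 197.251], [0.0, 0.0, 1.0]], 'position': [-0.006, 0.571, 0.693], 'attitude': [-0.319, -0.167, 0.446, 0.819]}
wrist {'intrinsics': [[322.686, 0.0, 317.591], [0.0, 322.686, 196.066], [0.0, 0.0, 1.0]], 'tool_from_camera': [[0.001, 0.956, 0.295, 0.082], [1.0, -0.001, -0.0, -0.001], [-0.0, 0.295, -0.956, -0.165], [0.0, 0.0, 0.0, 1.0]]}
{'t': 0.15, 'joint_pos': array([-1.44482700e+00,  2.59133845e-01,  1.53581615e+00,  3.43813355e-06,
        1.34800492e+00, -2.02797952e-01]), 'joint_velocities': array([-0.001193  , -0.00228745, -0.00203906,  0.0007189 , -0.00030415,
       -0.00054856]), 'joint_torque': array([ 2.31635597e-03, -4.37643600e+01, -2.84233582e+01,  7.19919289e-02,
        3.80955962e-02, -1.05941506e-04]), 'tool_pos': array([ 0.17755344, -0.5201145 ,  0.2180374 ]), 'tcp_rot': array([-6.80563353e-04,  9.86519240e-01,  1.63643898e-01,  2.78337968e-05]), 'force': array([-0.32770118,  0.10317769, -0.34486293]), 'moment': array([ 0.06116722,  0.00899732, -0.06671376]), 'finger_gap': 0.09302570347641001}
```

View pics/scene0.png

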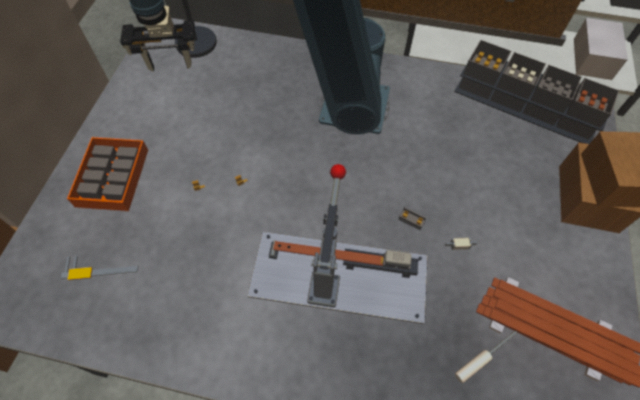

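View pics/side0.png

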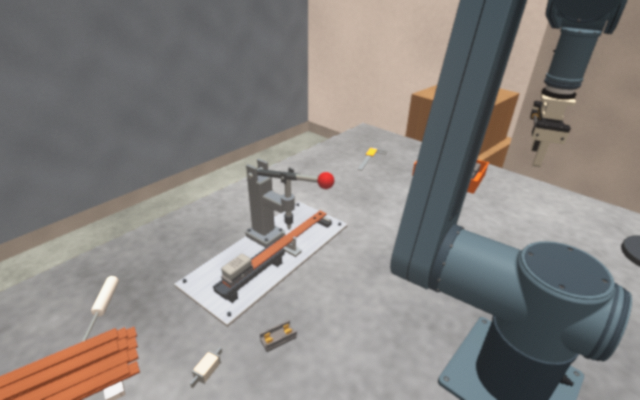

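```bash
python3 - <<'E'
from h import *
I={n:cv2.cvtColor(cv2.imread(f'pics/{n}0.png'),cv2.COLOR_BGR2HSV) for n in('scene','side')}
k={}
for n,b in(('scene',(320,150,360,190)),('side',(305,165,345,195))):
    h=I[n][b[1]:b[3],b[0]:b[2]]; m=((h[...,0]<5)|(h[...,0]>174))&(h[...,1]>170)&(h[...,2]>80)
    v,u=np.nonzero(m); k[n]=(u.mean()+b[0],v.mean()+b[1]); print(n,k[n],m.sum())
print('knob',tri(ray('scene',k['scene']),ray('side',k['side'])))
C=[((265,234),(348,225)),((428,262),(228,322)),((424,320),(178,284))]
for a,b in C: print(tri(ray('scene',a),ray('side',b)), onz('scene',a,.012))
# crops
a=cv2.imread('pics/scene0.png')[220:330,240:440]; b=cv2.imread('pics/side0.png')[150:330,170:360]
a=cv2.resize(a,None,fx=3.9,fy=3.9,interpolation=cv2.INTER_CUBIC)[:,:780]; cv2.imwrite('pics/c1.png',a)
cv2.imwrite('pics/c2.png',cv2.resize(b,None,fx=3.3,fy=3.3,interpolation=cv2.INTER_CUBIC))
E
```

```text
scene (np.float64(337.7132867132867), np.float64(170.83216783216784)) 143
side (np.float64(325.5187969924812), np.float64(178.74436090225564)) 133
knob (array([0.45665707, 0.02437177, 0.27310537]), np.float64(0.0012486058160181418))
(array([ 0.5287336 , -0.1618524 ,  0.00464863]), np.float64(0.01199863026774071)) [ 0.5362629  -0.15508343  0.012     ]
(array([0.50829735, 0.29173026, 0.00215277]), np.float64(0.019435567019804853)) [0.5173625  0.29877829 0.012     ]
(array([0.67687994, 0.30281621, 0.01144246]), np.float64(0.007156820574176572)) [0.67843778 0.30602701 0.012     ]
```

View pics/c1.png

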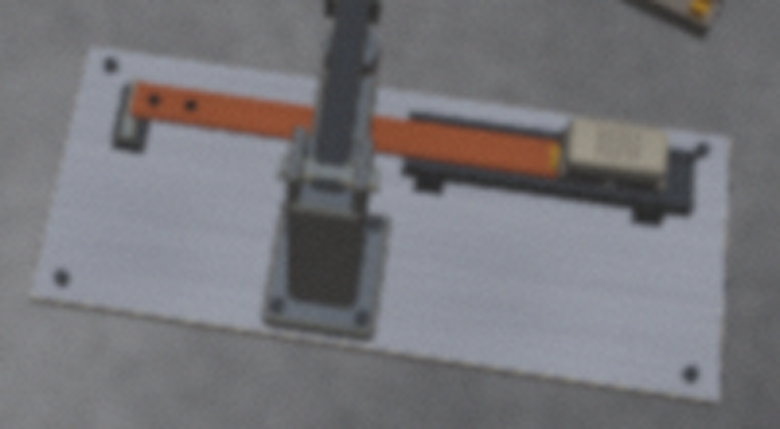

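View pics/c2.png

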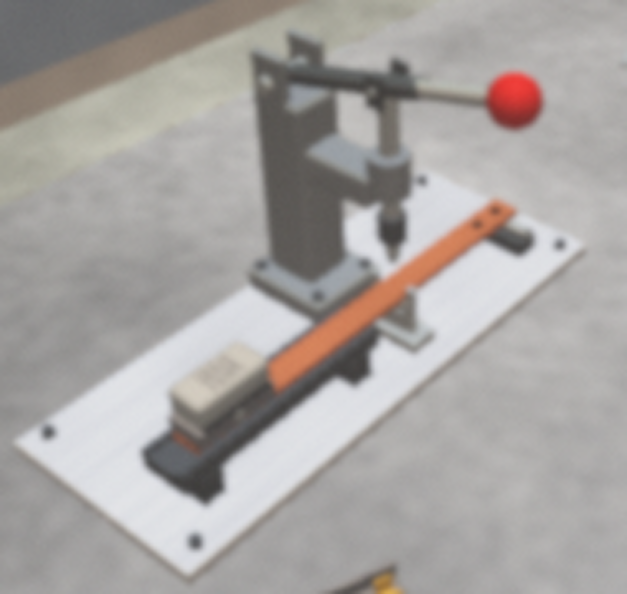

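```bash
python3 - <<'E'
from h import *
S=lambda u,v:(240+u/3.9,220+v/3.9)
D=lambda u,v:(170+u/3.3,150+v/3.3)
for a,b in(((153,100),(496,210)),((190,105),(477,224))): print(tri(ray('scene',S(*a)),ray('side',D(*b))))
L=onz('scene',S(133,100),.056);Rr=onz('scene',S(558,157),.056);print('bar end',L,'right',Rr,np.linalg.norm(L-Rr))
yh=(Rr-L)/np.linalg.norm(Rr-L); xh=np.array([yh[1],-yh[0],0]); print('yaw',np.degrees(np.arctan2(-yh[0],yh[1])))
c=[(92,47),(731,137),(719,400),(30,297)]
for p in c: print('corner',onz('scene',S(*p),.012))
k=np.array([.4567,.0244,0])
e=k+.1132*xh; print('edge from knob',e, 'bar end past edge',(e-L)@yh, 'edge off bar line',(e-L)@xh)
# bolts / corner dims
for n,p in(('holder top +y -x',(668,128)),('top +y +x',(664,171)),('-y -x',(572,121)),('-y +x',(568,160))): 
    P=onz('scene',S(*p),.094); print(n,P,(P-e)@xh,(P-e)@yh)
print('x y stop', [((onz('scene',S(*p),.038)-e)@xh,(onz('scene',S(*p),.038)-e)@yh) for p in((122,90),(130,140))])
E
```

```text
(array([ 0.57909663, -0.10030096,  0.05540445]), np.float64(0.003810522618385347))
(array([ 0.57725463, -0.07451801,  0.05541374]), np.float64(0.0031036281198575833))
bar end [ 0.58369242 -0.11181531  0.056     ] right [0.55962177 0.17660932 0.056     ] 0.289427309535015
yaw 4.7705992275825215
corner [ 0.53131444 -0.16063311  0.012     ]
corner [0.49746747 0.29508632 0.012     ]
corner [0.68478285 0.30765021 0.012     ]
corner [ 0.71947225 -0.1485639   0.012     ]
edge from knob [0.56950784 0.03381445 0.        ] bar end past edge 0.14630493107750223 edge off bar line -0.0020239291068620963
holder top +y -x [0.54017562 0.24116342 0.094     ] -0.011986111777842045 0.20907010358566155
top +y +x [0.57081851 0.24244352 0.094     ] 0.01865707580798626 0.207797309579839
-y -x [0.5494378  0.17932146 0.094     ] -0.007899197315530456 0.14667207837164095
-y +x [0.57725949 0.1809727  0.094     ] 0.019963433932732477 0.14600377201967232
x y stop [(np.float64(-0.01230152061939805), np.float64(-0.1582486049808115)), (np.float64(0.02383681482311583), np.float64(-0.14561779317080217))]
```

```bash
r='[0,0.45,1,0.9,0,0,10.7]'; python3 -m creep '[[0,0.45,1,0.9,0,0,10.7],[0,0.45,1,0.9,0,0,10.7],[0,0.45,1,0.9,0,0,10.7],[0,0.45,1,0.9,0,0,10.7],[0,0.45,1,0.9,0,0,10.7]]' 20
python3 -m creep '[[0,0.45,1,0,0,0,10.7],[0,0.45,1,0,0,0,10.7],[0,0.45,1,0,0,0,0],[0,0.45,1,0,0,0,0],[0,0.45,1,0,0,0,0]]'
python3 -m creep '[[0,0.45,1,0,0,0,0],[0,0.45,1,0,0,0,0],[0,0.45,1,0,0,0,0],[0,0.45,1,0,0,0,0],[0,0.45,1,0,0,0,0]]'
```

```text
t: 0.78
tool_pos: [0.2673, -0.3139, 0.3971]
tcp_rot: [-0.006, 0.805, 0.594, -0.001]
force: [0.1, 0.2, 1.0]
finger_gap: 0.0474
t: 1.4
tool_pos: [0.3593, -0.1076, 0.4001]
tcp_rot: [-0.002, 0.679, 0.734, -0.002]
force: [1.4, -0.8, -0.4]
finger_gap: 0.0012
t: 2.02
tool_pos: [0.4504, 0.1, 0.3995]
tcp_rot: [-0.002, 0.679, 0.734, -0.003]
force: [0.7, -0.5, 0.5]
finger_gap: 0.0006
```

```bash
python3 -m creep '[[0,0.5,1,0,0,0,0],[0,0.5,1,0,0,0,0],[0,0.5,1,0,0,0,0],[0,0.4,1,-0.5,0,0,0],[0,0.4,1,-0.7,0,0,0]]'; python3 - <<'E'
from h import *
s,im=snap('wrist','w1.png'); print(s['tool_pos'],s['tcp_rot'])
e=np.array([.5695,.0338,0]);yh=np.array([-.077,.997,0]);xh=np.array([.997,.077,0])
for x,y,z in((0,0,.05),(0,.21,.094),(0,-.15,.038),(-.021,.235,.05),(.021,.235,.05)): print((x,y,z),proj('wrist',e+x*xh+y*yh+[0,0,z],s).round(1))
E
```

```text
t: 2.65
tool_pos: [0.5452, 0.3077, 0.3512]
tcp_rot: [-0.001, 0.679, 0.734, -0.001]
force: [1.1, -0.1, 0.2]
finger_gap: 0.0005
[0.54520293 0.30771573 0.35120907] [-0.00083542  0.67903059  0.73410804 -0.00146689]
(0, 0, 0.05) [319.7 315.5]
(0, 0.21, 0.094) [320.4 208.2]
(0, -0.15, 0.038) [319.4 378.7]
(-0.021, 0.235, 0.05) [306.2 182.6]
(0.021, 0.235, 0.05) [334.3 182.6]
```

View pics/w1.png

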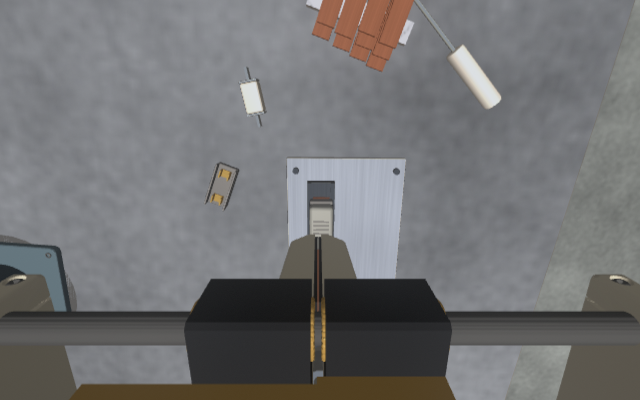

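```bash
python3 -m creep '[[0,0.05,-0.2,-1,0,0,0],[0,0.05,-0.2,-1,0,0,0],[0,0.05,-0.2,-1,0,0,0],[0,0,0,-1,0,0,0],[0,0,0,-1,0,0,0]]';python3 -m creep '[[0,0,0,-1,0,0,0],[0,0,0,-0.9,0,0,0],[0,0,0,-0.1,0,0,0],[0,0,0,0,0,0,0]]'; python3 - <<'E'
from h import *
snap('side','s1.png')
s=robot.read_state()
e=np.array([.5695,.0338,0]);yh=np.array([-.077,.997,0]);xh=np.array([.997,.077,0])
d=s['tool_pos']-e; print(s['tool_pos'],d@xh,d@yh)
E
```

```text
t: 3.32
tool_pos: [0.5505, 0.2889, 0.1385]
tcp_rot: [-0.004, 0.677, 0.736, -0.004]
force: [-0.5, 0.3, 0.1]
finger_gap: 0.0004
t: 3.82
tool_pos: [0.5475, 0.2873, 0.0528]
tcp_rot: [-0.006, 0.677, 0.736, -0.007]
force: [1.4, 0.8, 0.2]
finger_gap: 0.0001
[0.54749641 0.28731587 0.05301889] -0.002416852425790591 0.2544495990733444
```

```bash
python3 -m creep '[[0,0.06,0,0.32,0,0,0],[0,0.02,-0.25,0.0,0,0,0],[0,0.02,-0.25,0,0,0,0],[0,0.02,-0.15,0,0,0,0],[0,0.01,-0.15,0,0,0,0]]';python3 -m creep '[[0,0.01,-0.15,0,0,0,0],[0,0.01,-0.15,0,0,0,0],[0,0.01,-0.15,0,0,0,0],[0,0.01,-0.15,0,0,0,0],[0,0.01,-0.1,0,0,0,0]]'; cat > st.py <<'E'
from h import *
import sys
s,im=snap('side','n_%.0f.png'%(100*robot.read_state()['t']))
e=np.array([.5695,.0338,0]);yh=np.array([-.077,.997,0]);xh=np.array([.997,.077,0])
d=s['tool_pos']-e; print('t %.2f x %.1f y %.1f z %.1f'%(s['t'],1e3*d@xh,1e3*d@yh,1e3*s['tool_pos'][2]),'F',s['force'].round(1))
# bar bare end in side view: orange extents near stop
h=cv2.cvtColor(im,cv2.COLOR_RGB2HSV)[190:290,230:360]
m=((h[...,0]<14)&(h[...,1]>120)&(h[...,2]>60)).astype(np.uint8)
v,u=np.nonzero(m); u=u+230;v=v+190; w=h[...,1].astype(float)
k=u>u.max()-8
print('n',len(u),'tip u',u.max(),'v at tip',v[k].mean().round(2))
if len(sys.argv)>1: # tilt: centre line at given press y's relative to line
    pass
P=lambda y,z:proj('side',e+y*yh+[0,0,z])
for y in(-.13,-.08,.06):
    p=P(y,.05); q2=P(y,.062); n=(q2-p)/np.linalg.norm(q2-p)
    # saturation-weighted vertical centroid along the image column through this station
    c=int(round(p[0])); col=v[u==c]; print(y,'col',c,'pred %.1f'%p[1],'px/12mm %.1f'%(p-q2)[1],'meas',(col.mean().round(2),len(col)) if len(col) else None)
E
python3 st.py
```

```text
t: 4.5
tool_pos: [0.5559, 0.254, 0.0718]
tcp_rot: [-0.004, 0.677, 0.736, -0.003]
force: [-0.8, 6.7, -0.2]
finger_gap: 0.0005
t: 5.12
tool_pos: [0.5576, 0.2267, 0.0719]
tcp_rot: [-0.005, 0.677, 0.736, -0.002]
force: [-0.7, 5.3, 0.9]
finger_gap: 0.0004
t 5.12 x 3.0 y 193.2 z 71.9 F [-0.7  5.3  0.9]
n 390 tip u 328 v at tip 210.81
-0.13 col 319 pred 216.1 px/12mm 3.4 meas (np.float64(214.8), 5)
-0.08 col 307 pred 224.4 px/12mm 3.5 meas (np.float64(224.0), 3)
0.06 col 272 pred 250.8 px/12mm 3.7 meas (np.float64(250.0), 9)
```

```bash
python3 -m creep '[[0,0.01,-0.15,0,0,0,0],[0,0.01,-0.15,0,0,0,0],[0,0.01,-0.15,0,0,0,0],[0,0.01,-0.15,0,0,0,0],[0,0.01,-0.05,0,0,0,0]]';python3 -m creep '[[0,0,0.15,0,0,0,0],[0,0,0,0,0,0,0],[0,0,0,0,0,0,0]]'; cat >> st.py <<'E'
# line fit slope both halves of edge
g=[(uu,v[u==uu].mean()) for uu in np.unique(u)]; g=np.array(g)
print('fit tail v@u=320:',np.polyval(np.polyfit(*g[(g[:,0]>297)].T,1),320).round(2),'front v@u=255',np.polyval(np.polyfit(*g[(g[:,0]<280)&(g[:,0]>250)].T,1),265).round(2))
E
python3 st.py; python3 - <<'E'
from h import *
snap('wrist','w2.png')
a=cv2.imread('pics/w2.png')[0:400,150:490]
import glob
f=sorted(glob.glob('pics/n_*.png'))[-1]; b=cv2.imread(f)[180:320,220:350]
b=cv2.resize(b,None,fx=2.857,fy=2.857,interpolation=cv2.INTER_CUBIC)
cv2.imwrite('pics/m2.png',np.hstack([a,b[:400]]))
E
```

```text
t: 5.8
tool_pos: [0.5597, 0.1997, 0.072]
tcp_rot: [-0.005, 0.677, 0.736, -0.002]
force: [-0.5, 5.3, 1.4]
finger_gap: 0.0004
t: 6.18
tool_pos: [0.5596, 0.2039, 0.0715]
tcp_rot: [-0.004, 0.677, 0.736, -0.003]
force: [-0.4, 1.1, 0.3]
finger_gap: 0.0003
t 6.17 x 3.2 y 170.4 z 71.5 F [-0.4  1.1  0.3]
n 363 tip u 333 v at tip 206.85
-0.13 col 319 pred 216.1 px/12mm 3.4 meas (np.float64(215.0), 5)
-0.08 col 307 pred 224.4 px/12mm 3.5 meas (np.float64(223.5), 4)
0.06 col 272 pred 250.8 px/12mm 3.7 meas (np.float64(252.0), 5)
fit tail v@u=320: 213.8 front v@u=255 258.85
```

View pics/m2.png

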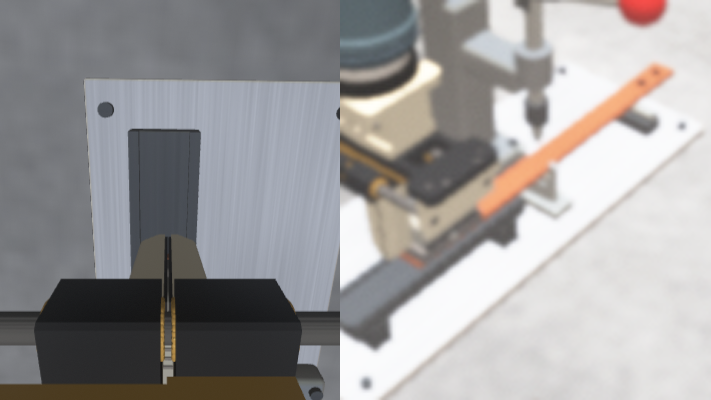

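```bash
cat > ck.py <<'E'
from h import *
import sys
s,im=snap('side','n_%.0f.png'%(100*robot.read_state()['t']))
e=np.array([.5695,.0338,0]);yh=np.array([-.077,.997,0])
h=cv2.cvtColor(im,cv2.COLOR_RGB2HSV)[190:290,230:360]
v,u=np.nonzero((h[...,0]<14)&(h[...,1]>120)&(h[...,2]>60)); u+=230;v+=190
g=np.array([(a,v[u==a].mean()) for a in np.unique(u) if a>297])
t=np.polyval(np.polyfit(*g.T,1),320)
print('CK t %.2f y %.1f z %.1f'%(s['t'],1e3*(s['tool_pos']-e)@yh,1e3*s['tool_pos'][2]),'F',s['force'].round(1),'tip u',u.max(),'tail',t.round(2))
sys.exit(int(t>214.9))
E
python3 -m creep '[[0,0.01,-0.08,0,0,0,0],[0,0.0,-0.08,0,0,0,0],[0,0,0.1,0,0,0,0],[0,0,0,0,0,0,0],[0,0,0,0,0,0,0]]' | grep -E 'pos|force' && python3 ck.py && python3 -m creep '[[0,0.01,-0.08,0,0,0,0],[0,0.0,-0.08,0,0,0,0],[0,0,0.1,0,0,0,0],[0,0,0,0,0,0,0],[0,0,0,0,0,0,0]]' | grep -E 'pos|force' && python3 ck.py
```

```text
tool_pos: [0.56, 0.2016, 0.0716]
force: [-0.3, 0.2, 0.6]
CK t 6.90 y 168.1 z 71.6 F [-0.3  0.2  0.6] tip u 334 tail 213.78
tool_pos: [0.5604, 0.1992, 0.0716]
force: [-0.3, -0.1, 0.5]
CK t 7.58 y 165.6 z 71.6 F [-0.3 -0.1  0.5] tip u 334 tail 213.68
```

```bash
python3 -m creep '[[0,0.01,-0.08,0,0,0,0],[0,0.0,-0.08,0,0,0,0],[0,0,0.11,0,0,0,0],[0,0,0,0,0,0,0],[0,0,0,0,0,0,0]]' >o && python3 ck.py && python3 -m creep '[[0,0.01,-0.08,0,0,0,0],[0,0.0,-0.08,0,0,0,0],[0,0,0.11,0,0,0,0],[0,0,0,0,0,0,0],[0,0,0,0,0,0,0]]' >o && python3 ck.py && python3 -m creep '[[0,0.01,-0.08,0,0,0,0],[0,0.0,-0.08,0,0,0,0],[0,0,0.11,0,0,0,0],[0,0,0,0,0,0,0],[0,0,0,0,0,0,0]]' >o && python3 ck.py && python3 -m creep '[[0,0.01,-0.08,0,0,0,0],[0,0.0,-0.08,0,0,0,0],[0,0,0.11,0,0,0,0],[0,0,0,0,0,0,0],[0,0,0,0,0,0,0]]' >o && python3 ck.py
```

```text
CK t 8.25 y 163.5 z 71.6 F [ 0.7  0.5 -0.6] tip u 335 tail 213.71
CK t 8.93 y 161.4 z 71.7 F [-0.2  0.6  1.1] tip u 335 tail 213.7
CK t 9.60 y 159.4 z 71.7 F [-0.3  0.1  0.2] tip u 335 tail 213.73
CK t 10.28 y 157.4 z 71.7 F [ 1.1 -0.8  0.8] tip u 336 tail 213.79
```

```bash
python3 -m creep '[[0,0.01,-0.08,0,0,0,0],[0,0.0,-0.08,0,0,0,0],[0,0,0.11,0,0,0,0],[0,0,0,0,0,0,0],[0,0,0,0,0,0,0]]' >o && python3 ck.py && python3 -m creep '[[0,0.01,-0.08,0,0,0,0],[0,0.0,-0.08,0,0,0,0],[0,0,0.11,0,0,0,0],[0,0,0,0,0,0,0],[0,0,0,0,0,0,0]]' >o && python3 ck.py && python3 -m creep '[[0,0.01,-0.08,0,0,0,0],[0,0.0,-0.08,0,0,0,0],[0,0,0.11,0,0,0,0],[0,0,0,0,0,0,0],[0,0,0,0,0,0,0]]' >o && python3 ck.py && python3 -m creep '[[0,0.01,-0.08,0,0,0,0],[0,0.0,-0.08,0,0,0,0],[0,0,0.11,0,0,0,0],[0,0,0,0,0,0,0],[0,0,0,0,0,0,0]]' >o && python3 ck.py && python3 -m creep '[[0,0.01,-0.08,0,0,0,0],[0,0.0,-0.08,0,0,0,0],[0,0,0.11,0,0,0,0],[0,0,0,0,0,0,0],[0,0,0,0,0,0,0]]' >o && python3 ck.py
```

```text
CK t 10.95 y 155.3 z 71.8 F [ 0.2 -0.   1.3] tip u 336 tail 213.89
CK t 11.62 y 153.4 z 71.8 F [ 0.1 -0.9  0.2] tip u 337 tail 213.9
CK t 12.30 y 151.3 z 71.9 F [-1.3  1.4 -0.1] tip u 337 tail 213.91
CK t 12.97 y 149.4 z 71.9 F [ 0.5 -1.1 -0.4] tip u 338 tail 213.99
CK t 13.65 y 147.4 z 71.9 F [-0.6  0.   0.4] tip u 338 tail 214.01
```

```bash
python3 -m creep '[[0,0.01,-0.08,0,0,0,0],[0,0.0,-0.08,0,0,0,0],[0,0,0.12,0,0,0,0],[0,0,0,0,0,0,0],[0,0,0,0,0,0,0]]' >o && python3 ck.py && python3 -m creep '[[0,0.01,-0.08,0,0,0,0],[0,0.0,-0.08,0,0,0,0],[0,0,0.12,0,0,0,0],[0,0,0,0,0,0,0],[0,0,0,0,0,0,0]]' >o && python3 ck.py && python3 -m creep '[[0,0.01,-0.08,0,0,0,0],[0,0.0,-0.08,0,0,0,0],[0,0,0.12,0,0,0,0],[0,0,0,0,0,0,0],[0,0,0,0,0,0,0]]' >o && python3 ck.py && python3 -m creep '[[0,0.01,-0.08,0,0,0,0],[0,0.0,-0.08,0,0,0,0],[0,0,0.12,0,0,0,0],[0,0,0,0,0,0,0],[0,0,0,0,0,0,0]]' >o && python3 ck.py && python3 -m creep '[[0,0.01,-0.08,0,0,0,0],[0,0.0,-0.08,0,0,0,0],[0,0,0.12,0,0,0,0],[0,0,0,0,0,0,0],[0,0,0,0,0,0,0]]' >o && python3 ck.py
```

```text
CK t 14.32 y 145.8 z 72.0 F [-0.5  0.2 -0.3] tip u 338 tail 214.08
CK t 15.00 y 144.3 z 72.0 F [ 0.7  0.  -0.1] tip u 339 tail 214.19
CK t 15.68 y 142.7 z 72.1 F [ 0.3 -0.7 -0.1] tip u 339 tail 216.41
```

```bash
cat o; python3 -m creep '[[0,0,0.4,0,0,0,0],[0,0,0.6,0.2,0,0,0],[0,0,0,1,0,0,0],[0,-0.2,0,1,0,0,0],[0,-0.4,0,1,0,0,0]]'; python3 -m creep '[[0,-0.6,-0.2,1,0,0,0],[0,-0.6,-0.5,1,0,0,0],[0,-0.6,-0.8,1,0,0,0],[0,-0.4,-0.8,0.7,0,0,0],[0,0,0,0,0,0,0]]'
python3 ck.py; python3 - <<'E'
from h import *
s,im=snap('scene','sc2.png')
s,i2=snap('wrist','w3.png')
import glob,os
f=max(glob.glob('pics/n_*.png'),key=os.path.getmtime)
b=cv2.resize(cv2.imread(f)[150:290,200:360],None,fx=2.5,fy=2.5,interpolation=cv2.INTER_CUBIC)
a=cv2.resize(cv2.imread('pics/sc2.png')[150:330,240:440],None,fx=1.944,fy=1.944,interpolation=cv2.INTER_CUBIC)
cv2.imwrite('pics/m3.png',np.hstack([b,a[:350]]))
E
```

```text
t: 15.68
tool_pos: [0.5659, 0.1767, 0.0721]
tcp_rot: [-0.006, 0.677, 0.736, -0.001]
force: [0.3, -0.7, -0.1]
finger_gap: 0.0005
t: 16.35
tool_pos: [0.5387, 0.2213, 0.1989]
tcp_rot: [-0.009, 0.677, 0.736, -0.004]
force: [0.5, -0.1, 1.2]
finger_gap: 0.0007
t: 16.98
tool_pos: [0.4476, 0.1324, 0.3558]
tcp_rot: [-0.006, 0.676, 0.737, -0.0]
force: [-0.0, 0.1, 0.3]
finger_gap: 0.0003
CK t 16.98 y 107.7 z 355.8 F [-0.   0.1  0.3] tip u 339 tail 216.82
```

View pics/m3.png

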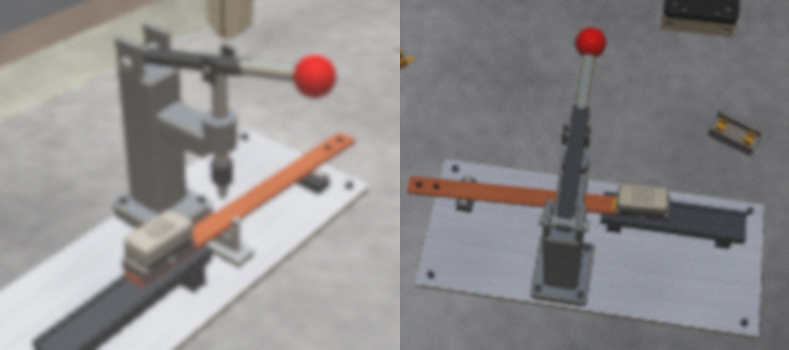

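```bash
python3 -m creep '[[0,0.05,-0.9,0,0,0,0],[0,0.05,-0.9,0,0,0,0],[0,0.03,-0.85,0,0,0,0],[0,0,0,-0.4,0,0,0],[0,0,0,-0.6,0,0,0]]'; python3 -m creep '[[0,0,0,0,0,0,0]]'
python3 - <<'E'
from h import *
for n in('scene','side'): snap(n,n+'3.png')
k={}
for n,b in(('scene',(310,130,370,200)),('side',(300,150,350,205))):
    h=cv2.cvtColor(cv2.imread(f'pics/{n}3.png'),cv2.COLOR_BGR2HSV)[b[1]:b[3],b[0]:b[2]]; m=((h[...,0]<5)|(h[...,0]>174))&(h[...,1]>170)&(h[...,2]>80)
    v,u=np.nonzero(m); print(n,u.mean()+b[0],v.mean()+b[1],m.sum())
a=cv2.resize(cv2.imread('pics/side3.png')[100:240,250:400],(400,373)); b=cv2.resize(cv2.imread('pics/scene3.png')[100:240,265:415],(400,373))
cv2.imwrite('pics/m4.png',np.hstack([a,b]))
E
```

```text
t: 17.75
tool_pos: [0.454, 0.0296, 0.3035]
tcp_rot: [-0.014, 0.672, 0.74, -0.005]
force: [0.1, 0.6, -0.2]
finger_gap: 0.0006
t: 17.88
tool_pos: [0.453, 0.0305, 0.3005]
tcp_rot: [-0.017, 0.672, 0.74, -0.007]
force: [-0.5, -0.3, 0.8]
finger_gap: 0.0004
scene nan nan 0
side 325.49242424242425 178.78787878787878 132<stdin>:6: RuntimeWarning: Mean of empty slice.
  ret = ret.dtype.type(ret / rcount)
```

View pics/m4.png

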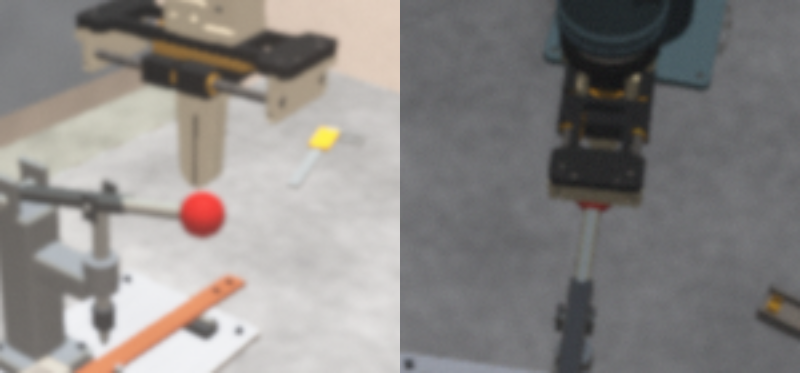

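```bash
python3 -m creep '[[0,0,-0.15,0,-0.7,-2,0],[0,0,0,-0.1,0,0,0],[0,0,0,-0.1,0,0,0]]';python3 -m creep '[[0,0,0,-0.1,0,0,0]]';python3 -m creep '[[0,0,0,-0.15,0,0,0]]';python3 -m creep '[[0,0,0,-0.2,0,0,0]]';python3 -m creep '[[0,0,0,-0.2,0,0,0]]'
```

```text
t: 18.35
tool_pos: [0.4553, 0.0244, 0.2964]
tcp_rot: [0.005, 0.672, 0.741, 0.003]
force: [-0.3, -0.0, -0.2]
finger_gap: 0.0006
t: 18.48
tool_pos: [0.4553, 0.0244, 0.2924]
tcp_rot: [0.005, 0.672, 0.741, 0.003]
force: [0.0, -0.5, -0.1]
finger_gap: 0.0004
t: 18.6
tool_pos: [0.4552, 0.0244, 0.2863]
tcp_rot: [0.005, 0.672, 0.741, 0.003]
force: [-2.7, -0.2, 2.9]
finger_gap: 0.0004
t: 18.73
tool_pos: [0.4549, 0.0243, 0.278]
tcp_rot: [0.005, 0.672, 0.741, 0.003]
force: [-2.7, 0.2, 2.7]
finger_gap: 0.0006
t: 18.85
tool_pos: [0.4545, 0.0243, 0.2695]
tcp_rot: [0.004, 0.672, 0.741, 0.003]
force: [-2.5, 0.0, 2.6]
finger_gap: 0.0007
```

```bash
python3 -m creep '[[0,-0.02,0,-0.2,0,0,0],[0,-0.02,0,-0.2,0,0,0],[0,-0.02,0,-0.15,0,0,0]]';python3 -m creep '[[0,-0.01,0,-0.1,0,0,0]]';python3 -m creep '[[0,0,0,-0.1,0,0,0]]';
```

```text
t: 19.23
tool_pos: [0.4514, 0.0242, 0.2454]
tcp_rot: [0.004, 0.672, 0.741, 0.002]
force: [-2.6, 1.1, 2.9]
finger_gap: 0.0005
t: 19.35
tool_pos: [0.4509, 0.0242, 0.241]
tcp_rot: [0.004, 0.672, 0.741, 0.002]
force: [-2.2, 0.4, 3.4]
finger_gap: 0.0004
t: 19.48
tool_pos: [0.4508, 0.0242, 0.2368]
tcp_rot: [0.004, 0.672, 0.741, 0.002]
force: [-1.7, 1.1, 3.0]
finger_gap: 0.0007
```

```bash
python3 -m creep '[[0,0,0,-0.07,0,0,0]]';python3 -m creep '[[0,0,0,-0.05,0,0,0]]';python3 -m creep '[[0,0,0,-0.03,0,0,0]]'
```

```text
t: 19.6
tool_pos: [0.4507, 0.0242, 0.2339]
tcp_rot: [0.004, 0.672, 0.741, 0.002]
force: [-3.7, 0.2, 6.6]
finger_gap: 0.0001
t: 19.73
tool_pos: [0.4506, 0.0242, 0.232]
tcp_rot: [0.004, 0.672, 0.741, 0.002]
force: [-4.5, -0.4, 6.6]
finger_gap: 0.0004
t: 19.85
tool_pos: [0.4505, 0.0242, 0.2312]
tcp_rot: [0.004, 0.672, 0.741, 0.002]
force: [-4.4, 0.1, 7.3]
finger_gap: 0.0006
```

```bash
python3 -m creep '[[0,0,0,-0.08,0,0,0]]';python3 -m creep '[[0,0,0,-0.08,0,0,0]]';python3 -m creep '[[0,0,0,-0.03,0,0,0]]'
```

```text
t: 19.98
tool_pos: [0.4503, 0.0242, 0.2285]
tcp_rot: [0.004, 0.672, 0.741, 0.002]
force: [-4.5, -1.0, 7.6]
finger_gap: 0.0005
t: 20.1
tool_pos: [0.4502, 0.0242, 0.2258]
tcp_rot: [0.004, 0.671, 0.741, 0.002]
force: [-5.0, 0.1, 8.6]
finger_gap: 0.0006
t: 20.23
tool_pos: [0.4501, 0.0242, 0.2253]
tcp_rot: [0.004, 0.671, 0.741, 0.002]
force: [-4.6, 0.4, 9.8]
finger_gap: 0.0002
```

```bash
python3 -m creep '[[0,0,0,0.1,0,0,0],[0,0.0,0,0.15,0,0,0],[0,0.02,0,0.25,0,0,0],[0,0.02,0,0.3,0,0,0],[0,0.02,0,0.3,0,0,0]]';python3 -m creep '[[0,0.02,0,0.3,0,0,0],[0,0.02,0,0.3,0,0,0],[0,0,0,0.4,0,0,0],[0,0,0,0.8,0,0,0],[0,0,0,0.8,0,0,0]]'; python3 -m creep '[[0,-0.5,-0.8,0.5,0,0,0],[0,-0.5,-1,0.2,0,0,0],[0,-0.5,-1,0,0,0,0],[0,0,-1,0,0,0,0],[0,0,0,0,0,0,0]]'; python3 ck.py; python3 - <<'E'
from h import *
for n in('scene','side'): snap(n,n+'4.png')
k={}
for n,b in(('scene',(310,130,370,200)),('side',(300,150,350,205))):
    h=cv2.cvtColor(cv2.imread(f'pics/{n}4.png'),cv2.COLOR_BGR2HSV)[b[1]:b[3],b[0]:b[2]]; m=((h[...,0]<5)|(h[...,0]>174))&(h[...,1]>170)&(h[...,2]>80)
    v,u=np.nonzero(m); k[n]=(u.mean()+b[0],v.mean()+b[1]); print(n,k[n],m.sum())
print(tri(ray('scene',k['scene']),ray('side',k['side'])))
a=cv2.resize(cv2.imread('pics/side4.png')[150:290,200:360],(400,350)); b=cv2.resize(cv2.imread('pics/scene4.png')[150:330,240:440],(400,350))
cv2.imwrite('pics/m5.png',np.hstack([a,b]))
E
```

```text
t: 20.85
tool_pos: [0.4553, 0.0243, 0.2727]
tcp_rot: [0.007, 0.671, 0.741, 0.004]
force: [0.7, 0.5, 1.3]
finger_gap: 0.0003
t: 21.48
tool_pos: [0.4548, 0.0245, 0.3792]
tcp_rot: [0.003, 0.672, 0.741, 0.002]
force: [0.4, 0.3, -0.3]
finger_gap: 0.0004
t: 22.1
tool_pos: [0.3917, -0.1305, 0.4114]
tcp_rot: [0.003, 0.671, 0.742, 0.001]
force: [0.1, 0.0, 0.4]
finger_gap: 0.0005
CK t 22.10 y -150.1 z 411.4 F [0.1 0.  0.4] tip u 339 tail 216.89
scene (np.float64(337.7785714285714), np.float64(170.74285714285713)) 140
side (np.float64(325.496), np.float64(178.688)) 125
(array([0.45656902, 0.02451724, 0.27335869]), np.float64(0.0011896799208328706))
```

View pics/m5.png

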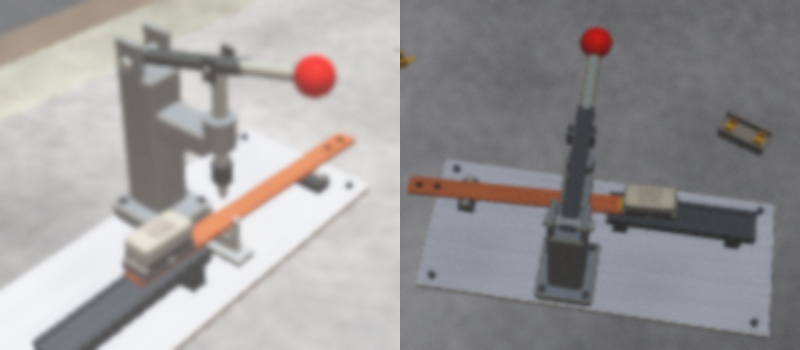

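The lever is back at rest, with the knob at the same position as at the start. The bar is still tipped on the stop and the robot is clear.

```bash
python3 -c "
from bench import hand_in
print(hand_in())"
```

```text
the job is handed in; nothing more can be done
None
```

The busbar is punch-marked and left just tipped on the fulcrum edge. I handed the job in at about 22 s of the 72 s allowed.

- **Balancing:** I pushed the bar by its holder end face about 55 mm. I then went on in steps of 2.4 down to 1.6 mm, letting go after each one to see whether it tipped. It tipped by itself after a 1.6 mm step, so its balance point should be within about 1.6 mm past the edge.
- **Punching:** I pressed the lever ball down slowly. The punch met the bar about 53 mm down, and I stopped about 10 mm further on. The force at the ball was about 9–10 N, which I estimate as 13–14 N on the punch, inside the 8–25 N range. The mark itself and the punch force could not be seen or measured directly.
- **Last checks:** The ball is back within 0.5 mm of where it started. The bar is still tipped on the stop, and its image position did not change with the punching. The robot is clear of everything. I did not touch the loose parts, but I did not measure their positions again at the end.
- **Disagreements:** The camera put the ball about 4 mm higher than the stated geometry, so I set the press depth by contact force and the distance moved. I also saw an unexpected sideways force of up to 5 N on the tool while pressing.

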